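# Move the long sample tube from the rack to the roller mixer

### The job

Pull the one long capped tube out of the tube rack and lay it down on its side in a groove of the ribbed mat to change your hold. Then pick it up again and lay it lengthways on the roller mixer, in the valley between two neighbouring rollers, and leave it there. Set it down rather than dropping it, and leave the short tubes standing in the rack and the other things on the bench undisturbed.

Things in the scene. Friction and masses are not known exactly. Their poses are not given: they have to be found in the camera images.
- long_tube: The tube to move: amber, round, 150 mm long, 30 mm in diameter, half-round bottom, with a black ribbed screw cap 32 mm in diameter over its last 24 mm; about 90 g. Origin at the tip of its bottom, z along the tube to the cap (cap top at z = 150 mm). Starts upright in a rack hole, cap up, its top 156 mm above the bench.
- long_tube_mid (a point): Middle of the long tube, on its axis, 75 mm from either end; same axes as the tube.
- rack: Fixed aluminium tube rack, 94 x 146 mm, 67 mm high. Origin under its centre, z up. 2 x 3 round holes of 32.5 mm at x = -23, 23 mm and y = -46, 0, 46 mm, guiding the tubes at two decks (tops 21 and 66 mm above the bench); the tubes stand on its floor at 6 mm. Four holes hold tubes, in any order.
- short_tube0: Short tube in the rack, like the long one but 95 mm long (its top is 101 mm above the bench, the long one's 156 mm). Origin at its bottom tip, z along it. To be left standing.
- short_tube1: Second short tube in the rack, same as short_tube0.
- short_tube2: Third short tube in the rack, same as short_tube0.
- mat: Grey ribbed silicone mat fixed to the bench, 220 mm (x) by 134 mm (y), 3 mm thick. Origin under its centre, z up. Ridges along x at y = -60, -36, -12, 12, 36, 60 mm stand 3 mm above it. A tube laid along x in a groove between two ridges (y = -48, -24, 0, 24 or 48 mm) has its axis 18 to 19 mm above the bench and does not roll.
- mixer: White tube roller mixer, off, fixed; 330 mm long (x), 178 mm wide (y). Origin on the bench under the centre of its roller bed, z up, x along the rollers. Its closed ends, the control box from x = -123 mm and the bearing end from x = 126 mm, rise to 103 mm above the bench; low side walls at y = -86 and 86 mm rise to 63 mm.
- mixer_bed (a point): Centre of the roller bed, level with the roller tops, 81 mm above the bench; axes as the mixer. Four grey rollers, 30 mm in diameter, 240 mm long, along x at y = -54, -18, 18, 54 mm, axes 66 mm above the bench; geared, they do not turn by hand. Valleys between them at y = -36, 0, 36 mm: a tube lying there has its axis 90 mm above the bench.
- wash_bottle: Bystander: white wash bottle with a green cap and spout, 74 mm in diameter, 212 mm high. Origin under its centre.
- well_plate: Bystander: white 24-well plate, 86 x 128 mm, 15 mm high. Origin under its centre.
- dishes: Bystander: two stacked clear-lidded dishes, 90 mm in diameter, 31 mm high. Origin under their centre.
- tip_box: Bystander: pipette-tip box, 85 x 122 mm, 66 mm high. Origin under its centre.
- timer: Bystander: white bench timer, 62 x 70 mm, 16 mm high. Origin under its centre.

How it is judged:
On the way, in this order (a step that is already met when the one before it is completed fails the run):
1. the long tube is pulled right out of the rack (z of long_tube in the frame of rack above 0.07 m), for 0.1 s.
2. the long tube lies on its side on the ribbed mat, let go and still (angle between long_tube's own z axis and vertical between 1.45 and 1.69 rad and x of long_tube_mid in the frame of mat between -0.09 and 0.09 m and y of long_tube_mid in the frame of mat between -0.062 and 0.062 m and angle between the z axis of long_tube and the x axis of mat, either way round below 0.2 rad and height (world z) of long_tube_mid below 0.025 m and contact force between long_tube and the fingers below 0.1 N and linear speed of long_tube below 0.05 m/s), for 0.3 s.
At the end, for the whole second after the job is handed in: The long tube lies between the end walls of the mixer in a valley between two neighbouring rollers, parallel to them within 0.08 rad, its axis 84 to 95 mm above the bench (90 when seated), at rest and let go; the three short tubes stand upright in the rack (within 0.2 rad) (z of long_tube_mid in the frame of mixer between 0.084 and 0.095 m and angle between the z axis of long_tube and the x axis of mixer, either way round below 0.08 rad and x of long_tube_mid in the frame of mixer between -0.048 and 0.051 m and y of long_tube_mid in the frame of mixer between -0.042 and 0.042 m and linear speed of long_tube below 0.02 m/s and angular speed of long_tube below 0.3 rad/s and contact force between long_tube and mixer above 0.2 N and angle between each of short_tube0, short_tube1, short_tube2's own z axis and vertical below 0.2 rad); the robot touches nothing.
It fails at once if the long tube is dropped (falls free at more than 0.8 m/s, as from over 30 mm) (linear speed of long_tube above 0.8 m/s and contact force between long_tube and the fingers below 0.1 N).
It fails at once if a short tube is lifted or knocked out of its hole (moved more than 20 mm) (distance of any of short_tube0, short_tube1, short_tube2 from where it was at the start of the episode above 0.02 m).
It fails at once if another thing on the bench is pushed more than 20 mm or tipped (distance of any of wash_bottle, well_plate, dishes, tip_box, timer from where it was at the start of the episode above 0.02 m or angle between wash_bottle's own z axis and vertical above 0.3 rad).
It also fails if it takes over 64 s, if anything falls off the work surface, if the arm or the gripper's body presses on something with over 40 N, if the wrist force passes 120 N, or if a joint passes its speed limit or range.

### The arm

A 6-joint arm with a two-finger parallel gripper is mounted at the origin on the work surface. World frame = base frame: x ahead of the robot, y to its left, z up, the work surface at z = 0. Lengths are in m, angles in rad, forces in N, time in s.
With the tool pointing down it reaches from about 0.4 to 0.825 m from the base axis. Payload 7 kg.
Tool frame: the origin (TCP) lies on the centre line of the jaws, within the pads' length; the fingertips stand tip_reach ahead of it and the grasp point (between the pads) is the TCP (tip_reach is the distance from the TCP to the fingertips, in m); z points along the fingers, y is the line along which they close (so a half turn about z gives the same grasp; the last joint's range is limited). The gripper opens to 88 mm and grips with 3 to 60 N. Pads are 19 mm wide; open, the fingers measure 130 mm over their backs; the gripper's body (78 mm by 193 mm) begins 47 mm behind the grasp point.
Start: joints at [-0.841, 0.359, 0.012, 0, -1.224, -0.288], TCP at [0.289, -0.61, 0.246] pointing down, gripper open.
Joint ranges: [-3.07, 3.07], [-1.43, 2.12], [-1.02, 1.25], [-3.03, 1.67], [-3.05, -0], [-3.03, 3.03]. Speed limits (rad/s): [2.39, 2.39, 3.01, 3.14, 3.14, 3.14].

### API

Orientations are given as [roll, pitch, yaw] about the fixed x, y, z axes, in that order (R = Rz(yaw) Ry(pitch) Rx(roll)).
In Python, from station import get_state, grab_frame, calibration, job_done, find_in, mark_of, tip_reach gives the robot as it stands.
- The arm moves only by the shell command python3 -m handwheel 'ROWS' [OPENING] [FORCE]. ROWS is JSON, a list of rows, each an object with "delta_pos": the shift along the world's x, y, z in units of 30 mm (1.0 is 30 mm), a list of three; "dr": the turn, a rotation vector about the world's x, y, z in degrees, a list of three. In form: [{"delta_pos": [tx, ty, tz], "dr": [rx, ry, rz]}, ...]. A call has 1 to 10 rows; each row shifts and turns the commanded pose from where the row before left it; what a row does not reach is not made up. A row lasts 1/10 s, in which the tool goes at most 50 mm and 8.59 degrees, less where a joint would pass 70% of its speed; a pose out of reach is approached as far as the arm can. A call is refused whole if a number of a shift passes 1 or a number of a turn 8.59, either way. A call with a gripper value outside its range is refused whole. OPENING is the closure, from -1 (fully open) to 1 (shut), set as the call begins (- or left out, the last holds). The fingers move at their own pace and stop on an object; FORCE is the grip in N (left out, the last holds). Time passes only in rows, so rows that do not move let the fingers close. It gives the time, the measured TCP pose, the force, the opening and the grip force at its end, in the units of the state.
- get_state(): the state, without advancing time (a new reading comes with each control period).
- grab_frame(name): name is "scene" or "top" or "wrist"; returns the picture (384x512x3 uint8, red, green, blue); there is no depth.
- calibration(name): a dict with "fx", "fy", "cx", "cy" (pixels), "extrinsics" (4x4, takes a point from world to camera coordinates). Camera axes: x right, y down, z forward; pixel columns grow to the right and rows downward; lengths in m; the calibration is good to about 2 mm. A picture is of the moment at which its call begins: read the wrist's pose just before it. calibration takes no time and is no camera call; for the wrist camera it gives the pose at the moment of the call.
- job_done(): hands the job in; it is judged then, once.
Trained networks look in the newest picture that a camera, given by its name, has taken for a name from the list of things; names that differ only in an ending like _2 or _b are one class to them, and where a whole thing is asked for, a point or a joint stands for the part that bears it (a point fixed in the world has none). Each returns a list of dicts, best first, with "conf" (0 to 1); they miss things now and then, are a little off and sometimes report something else, mostly with a low value. They report only what shows in the picture. A call takes as long as a camera call.
- find_in(camera, query): "location" ([column, row] in pixels, amid what is visible of it).
- mark_of(camera, query): "location" ([column, row] in pixels: a listed point, or the origin of a listed thing).
The state is a dict: "t": time; "q": joint angles; "qd": joint speeds; "joint_efforts": joint torques, N m; "eef_pos": TCP position; "ee_rot": TCP orientation; "force": force on the tool from outside, world axes, zero at the start; "moment": the same for the moment, N m; "width": finger opening in m; "gripper_force": force on a finger pad.
Only numpy, scipy, OpenCV 4.12 (cv2) and the standard library are available. Lean on these libraries where they do the work, as an engineer would, in place of code of your own. Each camera call takes 0.05 s, during which the arm holds its last target. There are 200 camera calls.

## Working session

There is one attempt and no reset: what is moved stays moved. The work goes in short steps, Python scripts to look and compute and a shell command to move; the robot and the scene stay as the last step left them, time stands still between calls to the robot, and variables do not carry over. Pictures are saved under pics/ and viewed, at most 12 in all, crops included, and the job is handed in when it is done.

```bash
mkdir -p pics; ls
cat > h.py <<'E'
import numpy as np, cv2
from station import *
def ray(cam,uv):
    c=calibration(cam);E=np.array(c["extrinsics"]);R,t=E[:3,:3],E[:3,3]
    d=R.T@np.array([(uv[0]-c["cx"])/c["fx"],(uv[1]-c["cy"])/c["fy"],1]);return -R.T@t,d
def at(cam,uv,z):
    o,d=ray(cam,uv);return o+d*(z-o[2])/d[2]
def tri(a,b):
    (o1,d1),(o2,d2)=ray("top",a),ray("scene",b)
    s=np.linalg.lstsq(np.c_[d1,-d2],o2-o1,rcond=None)[0];p,q=o1+s[0]*d1,o2+s[1]*d2
    return (p+q)/2,np.linalg.norm(p-q)
def proj(cam,P):
    c=calibration(cam);E=np.array(c["extrinsics"]);p=E[:3,:3]@np.array(P)+E[:3,3]
    return np.array([c["fx"]*p[0]/p[2]+c["cx"],c["fy"]*p[1]/p[2]+c["cy"]])
E
python3 - <<'E'
from h import *
np.set_printoptions(precision=3,suppress=True)
s=get_state();print(s,tip_reach)
ims={}
for c in("scene","top"):
    im=grab_frame(c);ims[c]=im;cv2.imwrite(f"pics/{c}0.png",cv2.cvtColor(im,4))
    k=calibration(c);print(c,k["fx"],np.array(k["extrinsics"]))
H=dict(long_tube=.006,long_tube_mid=.081,rack=0,short_tube0=.006,mat=0,mixer=0,mixer_bed=.081,wash_bottle=0,well_plate=0,dishes=0,tip_box=0,timer=0)
for n,z in H.items():
    for c in("top","scene"):
        for r in mark_of(c,n)[:4 if 'short' in n else 1]: print(n,c,np.round(r["location"],1),round(r["conf"],2),at(c,r["location"],z)[:2])
E
```

```text
pics
{'t': 0.0, 'q': array([-0.841,  0.359,  0.011, -0.   , -1.224, -0.288]), 'qd': array([ 0.002, -0.001, -0.002, -0.   , -0.001,  0.001]), 'joint_efforts': array([  0.001, -58.271,  29.308,   6.997,   0.007,  -0.   ]), 'eef_pos': array([ 0.288, -0.61 ,  0.245]), 'ee_rot': array([ 3.14, -0.  , -2.7 ]), 'force': array([ 0.64 ,  0.396, -0.703]), 'moment': array([0.015, 0.007, 0.012]), 'gripper_force': 0.0, 'width': 0.08770958669392294} 0.019
scene 396.1850341076055 [[ 0.065  0.998  0.002 -0.046]
 [ 0.791 -0.05  -0.609 -0.372]
 [-0.608  0.041 -0.793  1.626]
 [ 0.     0.     0.     1.   ]]
top 408.1899000932065 [[-0.01  -1.    -0.002  0.031]
 [-0.988  0.01  -0.156  0.574]
 [ 0.156  0.    -0.988  1.421]
 [ 0.     0.     0.     1.   ]]
long_tube top [318.7 202. ] 0.43 [ 0.538 -0.224]
long_tube scene [172.2 204.1] 0.81 [ 0.542 -0.241]
long_tube_mid top [320.7 199.6] 0.6 [ 0.536 -0.219]
long_tube_mid scene [171.6 186.1] 0.78 [ 0.526 -0.232]
rack scene [160.3 198.3] 0.85 [ 0.512 -0.282]
short_tube0 top [319.2 212.6] 0.52 [ 0.499 -0.224]
short_tube0 top [347.4 204.6] 0.46 [ 0.527 -0.329]
shor
[... 256 characters left out ...]
ne [238.7 188.7] 0.64 [ 0.489 -0.023]
mixer top [175.4 198.1] 0.72 [0.559 0.304]
mixer scene [333.7 199.8] 0.75 [0.554 0.286]
mixer_bed top [174.  196.4] 0.94 [0.553 0.294]
mixer_bed scene [339.  186.7] 0.93 [0.562 0.287]
wash_bottle top [401.2 200. ] 0.86 [ 0.543 -0.53 ]
wash_bottle scene [ 80.  209.1] 0.65 [ 0.539 -0.537]
well_plate top [302.8 144.3] 0.72 [ 0.759 -0.173]
well_plate scene [193.3 264.7] 0.61 [ 0.758 -0.169]
dishes top [251.4 138.7] 0.95 [0.783 0.021]
dishes scene [264.1 268.7] 0.91 [0.784 0.037]
tip_box top [108.9 218.5] 0.6 [0.486 0.547]
tip_box scene [409.1 184.4] 0.89 [0.507 0.553]
timer top [380.4 259.6] 0.93 [ 0.327 -0.44 ]
timer scene [118.9 162.2] 0.65 [ 0.346 -0.439]
```

View pics/top0.png

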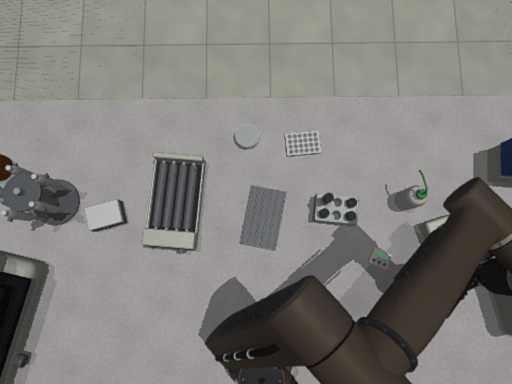

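View pics/scene0.png

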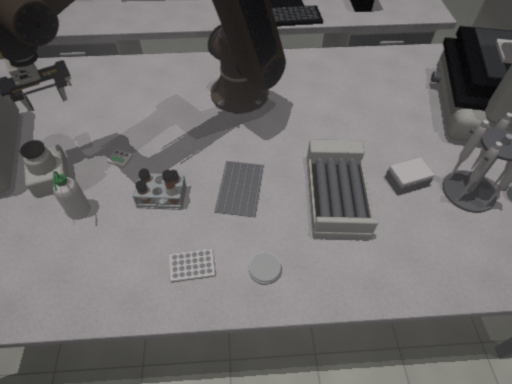

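Top: rack around (337,210), mat (263,217), mixer (175,200). Scene: the tall amber tube's cap is near (171,176). I'll zoom in for the hole layout.

Run:
```python
import cv2,numpy as np
t=cv2.imread("pics/top0.png")[150:255,140:365];s=cv2.imread("pics/scene0.png")[135:240,125:380]
a=cv2.resize(t,(790,int(105*790/225)),interpolation=2)[:, :];b=cv2.resize(s[20:80,:80],(300,225),interpolation=2)
o=np.zeros((600,800,3),np.uint8);o[:a.shape[0],:790]=a;o[370:595,:300]=b
o[370:595,320:790]=cv2.resize(s,(470,225))
cv2.imwrite("pics/z.png",o)
```

```text
(no output)
```

View pics/z.png

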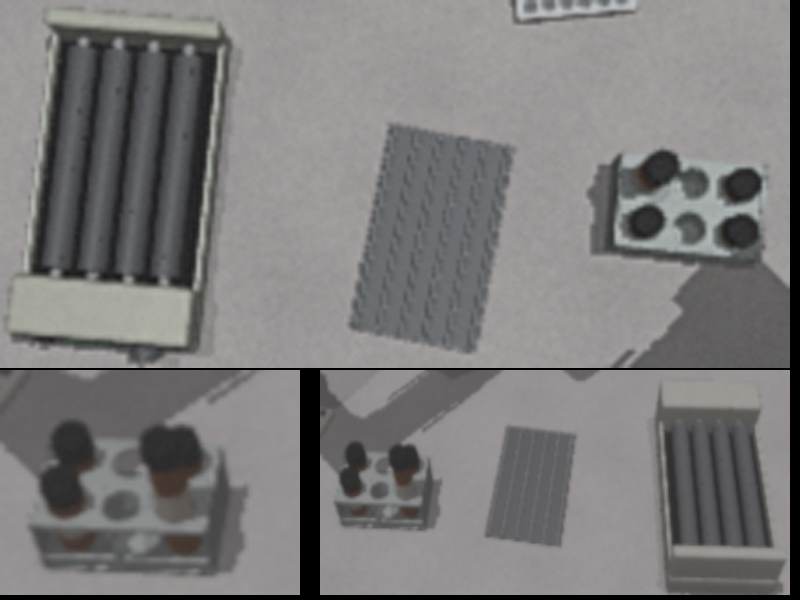

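Zoom: the long tube stands in the far left hole (cap at zoom px (660,165)), with short ones at (741,183), (738,230), (645,219). Mat corners are (390,124), (514,147), (474,352), (350,328). The mixer's control box is on the robot's side.

Run:
```python
from h import *
np.set_printoptions(precision=4,suppress=True)
f=lambda p:(140+p[0]/3.511-.35,150+p[1]/3.505-.35)
A=lambda p,z:at("top",f(p),z)
g=lambda p:(125+p[0]/3.75-.4,155+p[1]/3.75-.4)
print("long top",A((660,163),.156),"scene",at("scene",g((163,443-370)),.156))
S=[A(p,.101) for p in((741,181),(738,229),(645,218))];print("short",S)
S=np.array(S);d=S[0]-S[1];print("rack x yaw",np.degrees(np.arctan2(d[1],d[0])),np.linalg.norm(d[:2]),np.linalg.norm((S[2]-S[1])[:2]))
e=S[2]-S[1];print("rack y yaw",np.degrees(np.arctan2(-e[0],e[1])),"pred long",S[0]+e)
R=[A(p,.067) for p in((622,155),(764,164),(760,258),(615,248))];R=np.array(R);print("rack corners",R,R.mean(0))
M=np.array([A(p,.004) for p in((390,124),(514,147),(474,352),(350,328))]);print("mat",M.mean(0))
for i,j in((3,0),(2,1),(1,0),(2,3)):
  d=M[j]-M[i];print(np.degrees(np.arctan2(d[1],d[0])),np.linalg.norm(d))
# mixer rollers ends: left roller and right roller
for a,b in(((62,272),(82,46)),((169,279),(188,53))):
  p,q=A(a,.066),A(b,.066);d=q-p;print("roller",p,q,np.degrees(np.arctan2(d[1],d[0])),np.linalg.norm(d))
X=np.array([A(p,.103) for p in((48,12),(226,20),(190,342),(8,305))]);print(X)
d=X[1]-X[0];print("farwall yaw",np.degrees(np.arctan2(-(d[0]),d[1]))+0,np.linalg.norm(d))
print(calibration("wrist")["extrinsics"])
```

```text
long top [ 0.5376 -0.2292  0.156 ] scene [ 0.5391 -0.2301  0.156 ]
short [array([ 0.5268, -0.3182,  0.101 ]), array([ 0.4796, -0.313 ,  0.101 ]), array([ 0.4913, -0.2228,  0.101 ])]
rack x yaw -6.295228703111878 0.04749119498427712 0.09093948133512117
rack y yaw -7.401005641758738 pred long [ 0.5385 -0.228   0.101 ]
rack corners [[ 0.5589 -0.2081  0.067 ]
 [ 0.5483 -0.3505  0.067 ]
 [ 0.4537 -0.3417  0.067 ]
 [ 0.4652 -0.1978  0.067 ]] [ 0.5065 -0.2746  0.067 ]
mat [ 0.4843 -0.0176  0.004 ]
-11.493997705006596 0.21790900905013644
-12.213106828016967 0.21836052117443602
78.72419806023052 0.13277615801642542
78.5374306040555 0.13003468272155821
roller [0.4469 0.353  0.066 ] [0.6775 0.3385 0.066 ] -3.5931837440872743 0.23098465408796398
roller [0.4389 0.2464 0.066 ] [0.669  0.2303 0.066 ] -4.011034095893479 0.23068662738542683
[[0.704  0.3652 0.103 ]
 [0.6939 0.1874 0.103 ]
 [0.3757 0.2196 0.103 ]
 [0.4129 0.3959 0.103 ]]
farwall yaw 176.7499612618833 0.177995079637624
[[-0.4273  0.9041  0.0003  0.6756]
 [ 0.8723  0.4122  0.2629 -0.0334]
 [ 0.2376  0.1126 -0.9648  0.3898]
 [ 0.      0.      0.      1.    ]]
```

```bash
python3 -m handwheel '[{"delta_pos":[0.3,0.65,0.3],"dr":[0,0,-3.71]},{"delta_pos":[0.3,0.65,0.3],"dr":[0,0,-3.71]},{"delta_pos":[0.3,0.65,0.3],"dr":[0,0,-3.71]},{"delta_pos":[0.3,0.65,0.3],"dr":[0,0,-3.71]},{"delta_pos":[0.3,0.65,0.3],"dr":[0,0,-3.71]},{"delta_pos":[0.3,0.65,0.3],"dr":[0,0,-3.71]},{"delta_pos":[0.3,0.65,0.3],"dr":[0,0,-3.71]},{"delta_pos":[0.3,0.65,0.3],"dr":[0,0,-3.71]},{"delta_pos":[0.3,0.65,0.3],"dr":[0,0,-3.71]},{"delta_pos":[0.3,0.65,0.3],"dr":[0,0,-3.71]}]' -1 && python3 -m handwheel '[{"delta_pos":[0.2,0.66,0],"dr":[-1.02,-4.9,0]},{"delta_pos":[0.2,0.66,0],"dr":[-1.02,-4.9,0]},{"delta_pos":[0.2,0.66,0],"dr":[-1.02,-4.9,0]},{"delta_pos":[0.2,0.66,0],"dr":[-1.02,-4.9,0]},{"delta_pos":[0.2,0.66,0],"dr":[-1.02,-4.9,0]},{"delta_pos":[0.2,0.66,0],"dr":[-1.02,-4.9,0]},{"delta_pos":[0.2,0.66,0],"dr":[-1.02,-4.9,0]},{"delta_pos":[0.2,0.66,0],"dr":[-1.02,-4.9,0]},{"delta_pos":[0.2,0.66,0],"dr":[0,0,0]},{"delta_pos":[0,0,0],"dr":[0,0,0]}]'; python3 -c "
from station import *;print(get_state()['q'])"
```

```text
t: 2.3
eef_pos: [0.3788, -0.4143, 0.3361]
ee_rot: [-3.142, 0.0, 2.933]
force: [0.3, -0.5, 0.1]
width: 0.0875
gripper_force: 0.0
t: 3.3
eef_pos: [0.4317, -0.2352, 0.3354]
ee_rot: [3.142, 0.7, 2.939]
force: [-0.3, -0.2, 1.0]
width: 0.0881
gripper_force: 0.0
[-0.01672044 -0.40275441 -0.81991937  0.26276522 -0.47615591 -1.94835956]
```

```bash
python3 -m handwheel '[{"delta_pos":[0.3,0.13,-0.83],"dr":[0,0,0]},{"delta_pos":[0.3,0.13,-0.83],"dr":[0,0,0]},{"delta_pos":[0.3,0.13,-0.83],"dr":[0,0,0]},{"delta_pos":[0.3,0.13,-0.83],"dr":[0,0,0]},{"delta_pos":[0.3,0.13,-0.83],"dr":[0,0,0]},{"delta_pos":[0,0,0],"dr":[0,0,0]},{"delta_pos":[0,0,0],"dr":[0,0,0]}]'
python3 - <<'E'
from h import *
im=grab_frame("wrist")
P=[proj("wrist",(.538,-.229,z)).round() for z in (.156,.132,.067)];print(P)
o=cv2.cvtColor(im,4)
for p in P: cv2.circle(o,tuple(int(v) for v in p),3,(0,0,255),-1)
cv2.imwrite("pics/w1.png",o)
E
```

```text
t: 4.0
eef_pos: [0.4782, -0.2333, 0.2265]
ee_rot: [3.112, 0.674, 2.935]
force: [0.1, -0.8, 0.1]
width: 0.0878
gripper_force: 0.0
[array([272., 196.]), array([270., 175.]), array([267., 127.])]
```

View pics/w1.png

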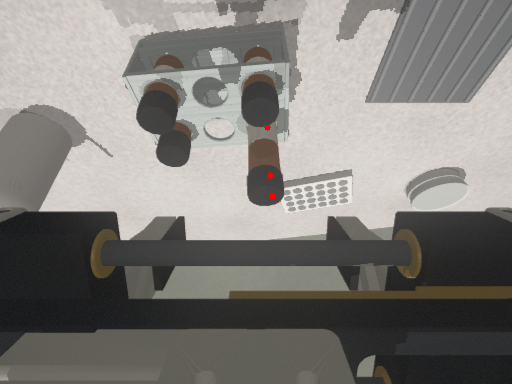

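The wrist view shows the long tube's cap at (265,185) and my predicted axis about 5 px to its right. The move also stopped short, so I check joints and remeasure.

Run:
```python
from h import *
np.set_printoptions(precision=4,suppress=True)
s=get_state();print(s['q'],s['qd'],s['eef_pos'],s['ee_rot'],s['force'])
im=grab_frame("wrist")
print(calibration("wrist")["fx"],[proj("wrist",(.538,-.229,z)) for z in (.156,.132,.067)])
for n,z in(("long_tube",.006),("long_tube_mid",.081)):
  r=mark_of("wrist",n)[0];print(n,r,at("wrist",r["location"],z))
c=at("wrist",(265,190),.156);print("cap top from pixel",c)
```

```text
[-0.1153 -0.1679 -1.0151  0.5169 -0.0551 -2.1576] [ 0.0069 -0.0234 -0.0029  0.0029  0.004  -0.0034] [ 0.4783 -0.2331  0.2272] [3.1122 0.6756 2.9358] [-0.7345  0.057  -0.0785]
275.4857117682999 [array([271.3163, 195.7861]), array([269.8443, 174.4094]), array([266.5675, 126.8209])]Traceback (most recent call last):
  File "<stdin>", line 7, in <module>
IndexError: list index out of range
```

Joint 3 (-1.015) and joint 5 (-0.055) are at their limits, so an outward-pointing tilt can't work here. New plan: hold the tool leaning outward at 45° throughout. Rolling 180° about the tool axis then swings the tube from vertical to horizontal.

```bash
python3 -m handwheel '[{"delta_pos":[0.2,0,0.4],"dr":[0.8,3.92,0]},{"delta_pos":[0.2,0,0.4],"dr":[0.8,3.92,0]},{"delta_pos":[0.2,0,0.4],"dr":[0.8,3.92,0]},{"delta_pos":[0.2,0,0.4],"dr":[0.8,3.92,0]},{"delta_pos":[0.2,0,0.4],"dr":[0.8,3.92,0]},{"delta_pos":[0.2,0,0.4],"dr":[0.8,3.92,0]},{"delta_pos":[0.2,0,0.4],"dr":[0.8,3.92,0]},{"delta_pos":[0.2,0,0.4],"dr":[0.8,3.92,0]},{"delta_pos":[0.2,0,0],"dr":[0.8,3.92,0]},{"delta_pos":[0.2,0,0],"dr":[0.8,3.92,0]}]' && python3 -m handwheel '[{"delta_pos":[0.2,0,0],"dr":[0,0,8.58]},{"delta_pos":[0.2,0,0],"dr":[0,0,8.58]},{"delta_pos":[0.2,0,0],"dr":[0,0,8.58]},{"delta_pos":[0.2,0,0],"dr":[0,0,8.58]},{"delta_pos":[0.2,0,0],"dr":[0,0,8.58]},{"delta_pos":[0.2,0,0],"dr":[0,0,8.58]},{"delta_pos":[0.2,0,0],"dr":[0,0,8.58]},{"delta_pos":[0.2,0,0],"dr":[0,0,8.58]},{"delta_pos":[0.2,0,0],"dr":[0,0,8.58]},{"delta_pos":[0.2,0,0],"dr":[0,0,8.58]}]' && python3 -m handwheel '[{"delta_pos":[0,0,0],"dr":[0,0,8.58]},{"delta_pos":[0,0,0],"dr":[0,0,8.58]},{"delta_pos":[0,0,0],"dr":[0,0,8.58]},{"delta_pos":[0,0,0],"dr":[0,0,8.58]},{"delta_pos":[0,0,0],"dr":[0,0,8.58]},{"delta_pos":[0,0,0],"dr":[0,0,8.58]},{"delta_pos":[0,0,0],"dr":[0,0,8.58]},{"delta_pos":[0,0,0],"dr":[0,0,8.58]},{"delta_pos":[0,0,0],"dr":[0,0,8.58]},{"delta_pos":[0,0,0],"dr":[0,0,8.58]}]'; python3 -c "
from station import *;print(get_state()['q'])"
```

```text
t: 5.15
eef_pos: [0.5371, -0.2397, 0.323]
ee_rot: [3.128, 0.003, 2.936]
force: [-0.1, -0.8, -0.8]
width: 0.0876
gripper_force: 0.0
t: 6.15
eef_pos: [0.5968, -0.2396, 0.3222]
ee_rot: [3.13, 0.003, -1.843]
force: [-0.2, -0.1, -0.5]
width: 0.0876
gripper_force: 0.0
t: 7.15
eef_pos: [0.5966, -0.2396, 0.3222]
ee_rot: [3.129, 0.001, -0.346]
force: [-0.4, 0.3, -0.2]
width: 0.0876
gripper_force: 0.0
[-0.07190643  0.27008796  0.05342821  0.01225403 -1.35841082  1.29424945]
```

```bash
python3 -m handwheel '[{"delta_pos":[0,0,0],"dr":[0.7,0,8.0]},{"delta_pos":[0.03,-0.01,-0.43],"dr":[1.02,4.9,0]},{"delta_pos":[0.03,-0.01,-0.43],"dr":[1.02,4.9,0]},{"delta_pos":[0.03,-0.01,-0.43],"dr":[1.02,4.9,0]},{"delta_pos":[0.03,-0.01,-0.43],"dr":[1.02,4.9,0]},{"delta_pos":[0.03,-0.01,-0.43],"dr":[1.02,4.9,0]},{"delta_pos":[0.03,-0.01,-0.43],"dr":[1.02,4.9,0]},{"delta_pos":[0.03,-0.01,-0.43],"dr":[1.02,4.9,0]},{"delta_pos":[0.03,-0.01,-0.43],"dr":[1.02,4.9,0]},{"delta_pos":[0.03,-0.01,-0.43],"dr":[1.02,4.9,0]}]'
python3 - <<'E'
from h import *
np.set_printoptions(precision=4,suppress=True)
from scipy.spatial.transform import Rotation as Ro
im=grab_frame("wrist")
s=get_state();print(s['q'],s['eef_pos'],s['ee_rot'])
print(Ro.from_euler('xyz',s['ee_rot']).as_matrix())
for n,z in(("long_tube",.006),("long_tube_mid",.081)):
  for c in("wrist","top"):
    for r in mark_of(c,n)[:1]:print(n,c,r,at(c,r["location"],z))
P=[proj("wrist",(.538,-.229,z)).round() for z in (.156,.132,.067)];print(P)
o=cv2.cvtColor(im,4)
for p in P: cv2.circle(o,tuple(int(v) for v in p),2,(0,0,255),-1)
cv2.imwrite("pics/w2.png",o)
E
```

```text
t: 8.15
eef_pos: [0.6052, -0.2424, 0.2057]
ee_rot: [3.133, 0.794, -0.215]
force: [0.8, 0.0, -0.4]
width: 0.0875
gripper_force: 0.0
[-0.1179  0.8431  0.5375 -0.0707 -2.0718  1.4693] [ 0.6041 -0.2418  0.1989] [ 3.1329  0.8094 -0.2156]
[[ 0.674  -0.2078 -0.7089]
 [-0.1476 -0.9781  0.1464]
 [-0.7239  0.006  -0.6899]]
long_tube top {'location': [318.7, 202.0], 'conf': 0.43} [ 0.5378 -0.224   0.006 ]
long_tube_mid wrist {'location': [262.4, 141.7], 'conf': 0.82} [ 0.5424 -0.2372  0.081 ]
long_tube_mid top {'location': [320.7, 199.6], 'conf': 0.6} [ 0.5365 -0.2187  0.081 ]
[array([255., 214.]), array([255., 189.]), array([255., 134.])]
```

View pics/w2.png

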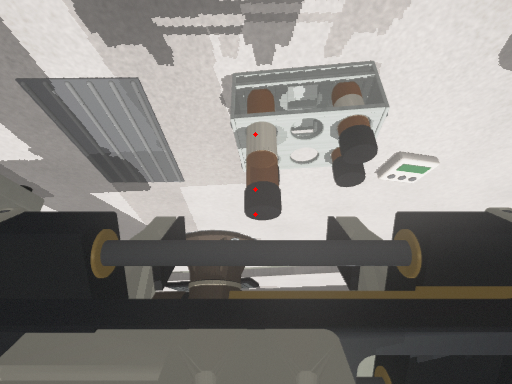

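The wrist view puts the cap centre at column 263, against 255 predicted, so the tube's y is about -0.2345. I correct for that and advance.

```bash
python3 -m handwheel '[{"delta_pos":[-0.27,0.027,-0.24],"dr":[-0.2,-1,0]},{"delta_pos":[-0.27,0.027,-0.24],"dr":[0,0,0]},{"delta_pos":[-0.27,0.027,-0.24],"dr":[0,0,0]},{"delta_pos":[-0.27,0.027,-0.24],"dr":[0,0,0]},{"delta_pos":[-0.27,0.027,-0.24],"dr":[0,0,0]},{"delta_pos":[-0.27,0.027,-0.24],"dr":[0,0,0]},{"delta_pos":[0,0,0],"dr":[0,0,0]},{"delta_pos":[0,0,0],"dr":[0,0,0]},{"delta_pos":[0,0,0],"dr":[0,0,0]}]'; python3 -c "
from h import *
im=grab_frame('wrist');cv2.imwrite('pics/w3.png',cv2.cvtColor(im,4))
print(get_state()['eef_pos'],get_state()['ee_rot'],[proj('wrist',(.538,-.2345,z)).round() for z in (.156,.132)])"
```

```text
t: 9.3
eef_pos: [0.5571, -0.238, 0.1634]
ee_rot: [3.133, 0.77, -0.216]
force: [0.2, 0.4, 0.4]
width: 0.0877
gripper_force: 0.0
[ 0.55696922 -0.23798842  0.16286705] [ 3.13261969  0.77148013 -0.21580397] [array([256., 245.]), array([256., 210.])]
```

View pics/w3.png

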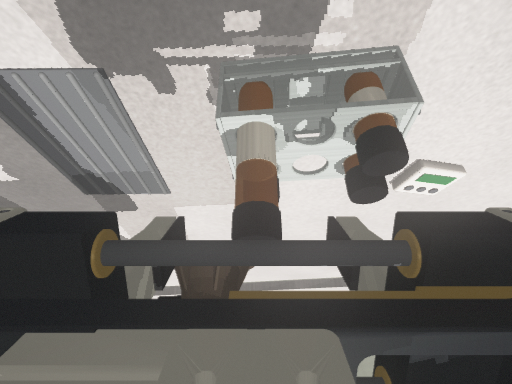

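The cap is centred between the jaws (column 257, jaw centre about 255). I finish the approach and close.

```bash
python3 -m handwheel '[{"delta_pos":[-0.13,0.015,-0.23],"dr":[0,0,0]},{"delta_pos":[-0.13,0.015,-0.23],"dr":[0,0,0]},{"delta_pos":[0,0,0],"dr":[0,0,0]},{"delta_pos":[0,0,0],"dr":[0,0,0]}]' && python3 -m handwheel '[{"delta_pos":[0,0,0],"dr":[0,0,0]},{"delta_pos":[0,0,0],"dr":[0,0,0]},{"delta_pos":[0,0,0],"dr":[0,0,0]},{"delta_pos":[0,0,0],"dr":[0,0,0]},{"delta_pos":[0,0,0],"dr":[0,0,0]},{"delta_pos":[0,0,0],"dr":[0,0,0]},{"delta_pos":[0,0,0],"dr":[0,0,0]},{"delta_pos":[0,0,0],"dr":[0,0,0]}]' 1 40
```

```text
t: 9.75
eef_pos: [0.5483, -0.237, 0.1473]
ee_rot: [3.132, 0.775, -0.216]
force: [-0.1, 0.1, 0.8]
width: 0.0877
gripper_force: 0.0
t: 10.55
eef_pos: [0.5485, -0.2369, 0.1478]
ee_rot: [3.133, 0.774, -0.216]
force: [0.5, -0.2, 0.0]
width: 0.0308
gripper_force: 40.0
```

```bash
python3 -m handwheel '[{"delta_pos":[0,0,0.3],"dr":[0,0,0]},{"delta_pos":[0,0,0.5],"dr":[0,0,0]},{"delta_pos":[0,0,0.5],"dr":[0,0,0]},{"delta_pos":[0,0,0.5],"dr":[0,0,0]},{"delta_pos":[0,0,0.6],"dr":[0,0,0]},{"delta_pos":[0,0,0.6],"dr":[0,0,0]},{"delta_pos":[0,0,0.6],"dr":[0,0,0]},{"delta_pos":[0,0,0.6],"dr":[0,0,0]},{"delta_pos":[0,0,0.6],"dr":[0,0,0]},{"delta_pos":[0,0,0.3],"dr":[0,0,0]}]'
python3 - <<'E'
from h import *
im=grab_frame("scene");s=get_state();print(s['q'],s['force'])
cv2.imwrite("pics/s4.png",cv2.resize(cv2.cvtColor(im,4)[90:270,90:390],(800,480),interpolation=2))
E
```

```text
t: 11.55
eef_pos: [0.5488, -0.2372, 0.3037]
ee_rot: [3.132, 0.77, -0.216]
force: [-0.2, -0.2, -0.7]
width: 0.0312
gripper_force: 40.0
[-0.11892304  0.6656414   0.45498296 -0.06854568 -2.12692664  1.46471934] [-0.68121257  0.87023121  0.20078311]
```

View pics/s4.png

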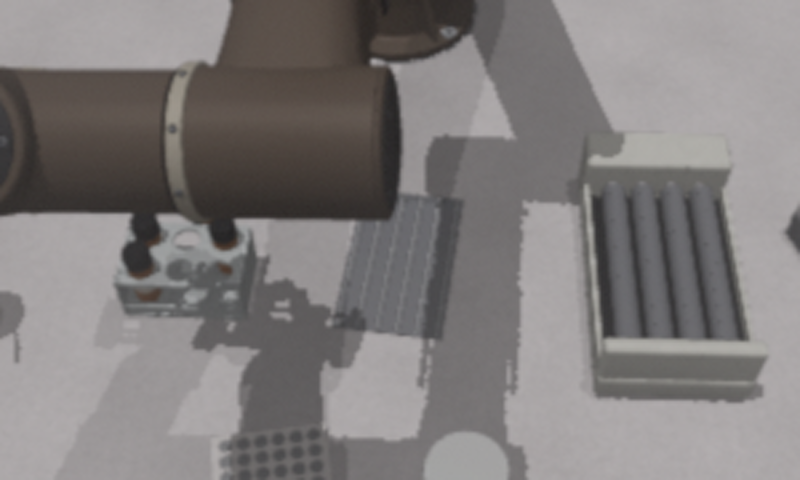

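The long tube is out: its hole is empty and the short tubes still stand at zoom px (145,228), (137,258), (222,232). Next, the roll about the tool axis while moving towards the mat.

```bash
python3 -m handwheel '[{"delta_pos":[0,0.32,0],"dr":[-5.84,1.21,-6.15]},{"delta_pos":[0,0.32,0],"dr":[-5.84,1.21,-6.15]},{"delta_pos":[0,0.32,0],"dr":[-5.84,1.21,-6.15]},{"delta_pos":[0,0.32,0],"dr":[-5.84,1.21,-6.15]},{"delta_pos":[0,0.32,0],"dr":[-5.84,1.21,-6.15]},{"delta_pos":[0,0.32,0],"dr":[-5.84,1.21,-6.15]},{"delta_pos":[0,0.32,0],"dr":[-5.84,1.21,-6.15]},{"delta_pos":[0,0.32,0],"dr":[-5.84,1.21,-6.15]},{"delta_pos":[0,0.32,0],"dr":[-5.84,1.21,-6.15]},{"delta_pos":[0,0.32,0],"dr":[-5.84,1.21,-6.15]}]' && python3 -m handwheel '[{"delta_pos":[0,0.34,0],"dr":[-5.84,1.21,-6.15]},{"delta_pos":[0,0.34,0],"dr":[-5.84,1.21,-6.15]},{"delta_pos":[0,0.34,0],"dr":[-5.84,1.21,-6.15]},{"delta_pos":[0,0.34,0],"dr":[-5.84,1.21,-6.15]},{"delta_pos":[0,0.34,0],"dr":[-5.84,1.21,-6.15]},{"delta_pos":[0,0.34,0],"dr":[-5.84,1.21,-6.15]},{"delta_pos":[0,0.34,0],"dr":[-5.84,1.21,-6.15]},{"delta_pos":[0,0.34,0],"dr":[-5.84,1.21,-6.15]},{"delta_pos":[0,0.34,0],"dr":[-5.84,1.21,-6.15]},{"delta_pos":[0,0.34,0],"dr":[-5.84,1.21,-6.15]}]' && python3 -m handwheel '[{"delta_pos":[0,0,0],"dr":[-5.84,1.21,-6.15]},{"delta_pos":[0,0,0],"dr":[0,0,0]},{"delta_pos":[0,0,0],"dr":[0,0,0]}]'
cat >> h.py <<'E'
from scipy.spatial.transform import Rotation as Ro
Rg=Ro.from_euler('xyz',[3.133,.774,-.216])
dt=Rg.inv().apply([0,0,1]); ot=Rg.inv().apply(np.array([.538,-.2345,.006])-np.array([.5485,-.2369,.1478]))
def tube():
    s=get_state();R=Ro.from_euler('xyz',s['ee_rot']);return s['eef_pos'],R,R.apply(dt),s['eef_pos']+R.apply(ot+.075*dt)
E
python3 - <<'E'
from h import *
np.set_printoptions(precision=4,suppress=True)
p,R,d,m=tube();print(p,d,m,get_state()['q'])
print("yaw err",-11.8-np.degrees(np.arctan2(d[1],d[0])),"elev",np.degrees(np.arcsin(d[2])))
im=grab_frame("scene")
for c in("scene","top"):
  if c=="top":grab_frame(c)
  for r in mark_of(c,"mat")[:1]:print(c,r,at(c,r["location"],0))
E
```

```text
t: 12.6
eef_pos: [0.5484, -0.1405, 0.3005]
ee_rot: [2.371, 0.046, -1.734]
force: [0.3, 0.3, -0.2]
width: 0.0313
gripper_force: 40.0
t: 13.6
eef_pos: [0.5483, -0.0385, 0.3005]
ee_rot: [3.01, -0.757, 3.126]
force: [-0.5, -0.4, -1.3]
width: 0.0305
gripper_force: 40.0
t: 13.9
eef_pos: [0.5484, -0.039, 0.3006]
ee_rot: [-3.14, -0.766, 2.934]
force: [-0.9, -0.8, -1.0]
width: 0.0308
gripper_force: 40.0
[ 0.5484 -0.039   0.3006] [ 0.9796 -0.1988  0.0306] [ 0.4833 -0.026   0.2878] [ 0.1218  0.5831  0.3802 -0.2598 -2.092  -1.9438]
yaw err -0.3251468611140531 elev 1.754025171039361
scene {'location': [239.1, 187.8], 'conf': 0.81} [ 0.4854 -0.0214  0.    ]
```

```bash
python3 -m handwheel '[{"delta_pos":[0.03,0.2,-0.5],"dr":[0.36,1.71,-0.3]},{"delta_pos":[0,0,-1],"dr":[0,0,0]},{"delta_pos":[0,0,-1],"dr":[0,0,0]},{"delta_pos":[0,0,-1],"dr":[0,0,0]},{"delta_pos":[0,0,-1],"dr":[0,0,0]},{"delta_pos":[0,0,-1],"dr":[0,0,0]},{"delta_pos":[0,0,-1],"dr":[0,0,0]},{"delta_pos":[0,0,-0.5],"dr":[0,0,0]},{"delta_pos":[0,0,-0.5],"dr":[0,0,0]},{"delta_pos":[0,0,0],"dr":[0,0,0]}]' && python3 -m handwheel '[{"delta_pos":[0,0,-0.5],"dr":[0,0,0]},{"delta_pos":[0,0,0],"dr":[0,0,0]},{"delta_pos":[0,0,0],"dr":[0,0,0]}]'
python3 - <<'E'
from h import *
np.set_printoptions(precision=4,suppress=True)
p,R,d,m=tube();print(p,d,m,get_state()['q'])
im=grab_frame("wrist");cv2.imwrite("pics/w5.png",cv2.cvtColor(im,4))
E
```

```text
t: 15.1
eef_pos: [0.5487, -0.0329, 0.074]
ee_rot: [-3.135, -0.799, 2.922]
force: [-0.6, 0.0, -1.2]
width: 0.0307
gripper_force: 40.0
t: 15.4
eef_pos: [0.5496, -0.033, 0.0611]
ee_rot: [-3.136, -0.796, 2.923]
force: [-0.2, -0.4, -1.9]
width: 0.0308
gripper_force: 40.0
[ 0.5496 -0.033   0.0611] [ 0.9783 -0.207   0.0008] [ 0.4842 -0.0194  0.0503] [ 0.1257  0.8002  0.1831 -0.2406 -1.7166 -1.8521]
```

View pics/w5.png

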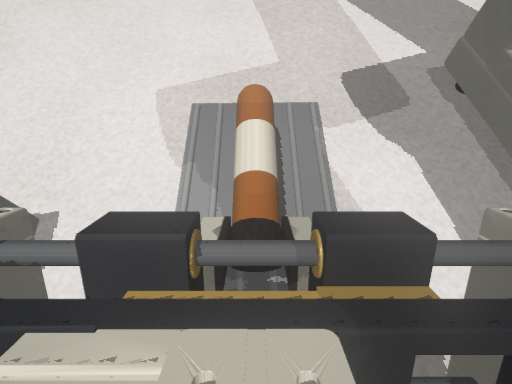

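The tube is parallel to the grooves and centred (tube col 255, mat edges 190 and 322). Lowering.

```bash
python3 -m handwheel '[{"delta_pos":[0,0,-0.3],"dr":[0,0,0]},{"delta_pos":[0,0,-0.3],"dr":[0,0,0]},{"delta_pos":[0,0,-0.3],"dr":[0,0,0]},{"delta_pos":[0,0,0],"dr":[0,0,0]},{"delta_pos":[0,0,0],"dr":[0,0,0]}]' && python3 -m handwheel '[{"delta_pos":[0,0,-0.05],"dr":[0,0,0]},{"delta_pos":[0,0,-0.05],"dr":[0,0,0]},{"delta_pos":[0,0,-0.02],"dr":[0,0,0]},{"delta_pos":[0,0,0],"dr":[0,0,0]},{"delta_pos":[0,0,0],"dr":[0,0,0]}]'; python3 -c "
from h import *
print(tube()[2:])"
```

```text
t: 15.95
eef_pos: [0.5492, -0.033, 0.0332]
ee_rot: [-3.135, -0.797, 2.922]
force: [0.9, 0.5, -1.7]
width: 0.0311
gripper_force: 40.0
t: 16.45
eef_pos: [0.5495, -0.033, 0.0321]
ee_rot: [-3.136, -0.797, 2.924]
force: [0.3, 0.5, 10.0]
width: 0.0307
gripper_force: 40.0
(array([ 9.78534281e-01, -2.06084100e-01,  6.62097629e-05]), array([ 0.48407403, -0.0194261 ,  0.02130864]))
```

```bash
python3 -m handwheel '[{"delta_pos":[0,0,0],"dr":[0,0,0]},{"delta_pos":[0,0,0],"dr":[0,0,0]}]' 1 5 && python3 -m handwheel '[{"delta_pos":[0,0,0],"dr":[0,0,0]},{"delta_pos":[0,0,0],"dr":[0,0,0]},{"delta_pos":[0,0,0],"dr":[0,0,0]},{"delta_pos":[0,0,0],"dr":[0,0,0]},{"delta_pos":[0,0,0],"dr":[0,0,0]},{"delta_pos":[0,0,0],"dr":[0,0,0]},{"delta_pos":[0,0,0],"dr":[0,0,0]},{"delta_pos":[0,0,0],"dr":[0,0,0]}]' -1 && python3 -m handwheel '[{"delta_pos":[0.25,-0.05,0.25],"dr":[0,0,0]},{"delta_pos":[0.25,-0.05,0.25],"dr":[0,0,0]},{"delta_pos":[0.25,-0.05,0.25],"dr":[0,0,0]},{"delta_pos":[0.25,-0.05,0.25],"dr":[0,0,0]},{"delta_pos":[0.25,-0.05,0.3],"dr":[0,0,0]},{"delta_pos":[0.25,-0.05,0.3],"dr":[0,0,0]},{"delta_pos":[0.2,-0.05,0.5],"dr":[0,0,0]},{"delta_pos":[0.1,0,0.8],"dr":[0,0,0]},{"delta_pos":[0,0,1],"dr":[0,0,0]},{"delta_pos":[0,0,1],"dr":[0,0,0]}]'
python3 - <<'E'
from h import *
np.set_printoptions(precision=4,suppress=True)
im=grab_frame("wrist");cv2.imwrite("pics/w6.png",cv2.cvtColor(im,4));s=get_state();print(s['q'],s['eef_pos'],s['ee_rot'])
for n,z in(("long_tube",.0185),("long_tube_mid",.0185)):
    for r in mark_of("wrist",n)[:1]:print(n,r,at("wrist",r["location"],z))
E
```

```text
t: 16.65
eef_pos: [0.5496, -0.033, 0.0318]
ee_rot: [-3.136, -0.796, 2.923]
force: [1.3, 0.9, 8.3]
width: 0.0317
gripper_force: 5.0
t: 17.45
eef_pos: [0.5494, -0.033, 0.0301]
ee_rot: [-3.136, -0.796, 2.922]
force: [0.2, 0.5, 0.1]
width: 0.0866
gripper_force: 0.0
t: 18.45
eef_pos: [0.6036, -0.0436, 0.1784]
ee_rot: [-3.135, -0.797, 2.922]
force: [0.9, -1.2, 0.5]
width: 0.0878
gripper_force: 0.0
[ 0.1048  0.7657  0.4316 -0.243  -1.9898 -1.9022] [ 0.6053 -0.0442  0.184 ] [-3.136  -0.7894  2.9237]
long_tube {'location': [257.6, 145.8], 'conf': 0.75} [0.4113 0.0002 0.0185]
long_tube_mid {'location': [256.1, 189.7], 'conf': 0.73} [ 0.4812 -0.017   0.0185]
```

View pics/w6.png

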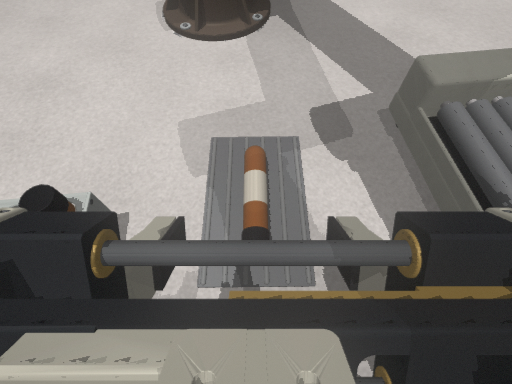

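The tube lies in the centre groove, with its mid at about (256,190). Straightening the tool above it for a top-down hold.

```bash
python3 -m handwheel '[{"delta_pos":[-0.41,0.086,-0.15],"dr":[-0.93,-4.43,0]},{"delta_pos":[-0.41,0.086,-0.15],"dr":[-0.93,-4.43,0]},{"delta_pos":[-0.41,0.086,-0.15],"dr":[-0.93,-4.43,0]},{"delta_pos":[-0.41,0.086,-0.15],"dr":[-0.93,-4.43,0]},{"delta_pos":[-0.41,0.086,-0.15],"dr":[-0.93,-4.43,0]},{"delta_pos":[-0.41,0.086,-0.15],"dr":[-0.93,-4.43,0]},{"delta_pos":[-0.41,0.086,-0.15],"dr":[-0.93,-4.43,0]},{"delta_pos":[-0.41,0.086,-0.15],"dr":[-0.93,-4.43,0]},{"delta_pos":[-0.41,0.086,-0.15],"dr":[-0.93,-4.43,0]},{"delta_pos":[-0.41,0.086,-0.15],"dr":[-0.93,-4.43,0]}]'
python3 - <<'E'
from h import *
np.set_printoptions(precision=4,suppress=True)
grab_frame("wrist");grab_frame("wrist");s=get_state();print(s['q'],s['eef_pos'],s['ee_rot'])
for n,z in(("long_tube",.0185),("long_tube_mid",.0185)):
    for r in mark_of("wrist",n)[:1]:print(n,r,at("wrist",r["location"],z))
E
```

```text
t: 19.6
eef_pos: [0.4801, -0.0175, 0.1321]
ee_rot: [3.138, -0.003, 2.926]
force: [0.8, 1.0, -0.0]
width: 0.0876
gripper_force: 0.0
[ 0.3717  0.1471 -0.5642 -0.0074 -0.8651 -2.1527] [ 0.4756 -0.0183  0.1312] [ 3.1399 -0.0077  2.9266]
long_tube {'location': [259.5, 118.5], 'conf': 0.56} [ 0.4144 -0.0006  0.0185]
long_tube_mid {'location': [258.2, 199.3], 'conf': 0.78} [ 0.4899 -0.0173  0.0185]
```

```bash
python3 -m handwheel '[{"delta_pos":[0.3,0,-0.5],"dr":[0,0,0]},{"delta_pos":[0,0,-0.7],"dr":[0,0,0]},{"delta_pos":[0,0,-0.7],"dr":[0,0,0]},{"delta_pos":[0,0,-0.6],"dr":[0,0,0]},{"delta_pos":[0,0,-0.4],"dr":[0,0,0]},{"delta_pos":[0,0,-0.3],"dr":[0,0,0]},{"delta_pos":[0,0,0],"dr":[0,0,0]},{"delta_pos":[0,0,0],"dr":[0,0,0]},{"delta_pos":[0,0,0],"dr":[0,0,0]}]'; python3 -c "
from station import *
s=get_state();print(s['q'],s['eef_pos'],s['ee_rot'])"
```

```text
t: 20.7
eef_pos: [0.4902, -0.0175, 0.0368]
ee_rot: [3.139, -0.005, 2.926]
force: [1.1, -0.1, 1.3]
width: 0.088
gripper_force: 0.0
[ 0.36164041  0.30812046 -0.6349217  -0.00936361 -0.63061648 -2.14029108] [ 0.4901611  -0.01751904  0.03676492] [ 3.13851571 -0.00539344  2.92617603]
```

```bash
python3 -m handwheel '[{"delta_pos":[-0.1,0,-0.17],"dr":[0,0,0]},{"delta_pos":[0,0,0],"dr":[0,0,0]},{"delta_pos":[0,0,0],"dr":[0,0,0]}]' && python3 -m handwheel '[{"delta_pos":[0,0,0],"dr":[0,0,0]},{"delta_pos":[0,0,0],"dr":[0,0,0]},{"delta_pos":[0,0,0],"dr":[0,0,0]},{"delta_pos":[0,0,0],"dr":[0,0,0]},{"delta_pos":[0,0,0],"dr":[0,0,0]},{"delta_pos":[0,0,0],"dr":[0,0,0]},{"delta_pos":[0,0,0],"dr":[0,0,0]},{"delta_pos":[0,0,0],"dr":[0,0,0]}]' 1 30 && python3 -m handwheel '[{"delta_pos":[0,0,0.3],"dr":[0,0,0]},{"delta_pos":[0,0,0.6],"dr":[0,0,0]},{"delta_pos":[0,0,0.8],"dr":[0,0,0]},{"delta_pos":[0,0,1],"dr":[0,0,0]},{"delta_pos":[0,0,1],"dr":[0,0,0]},{"delta_pos":[0,0,1],"dr":[0,0,0]},{"delta_pos":[0,0,0.5],"dr":[0,0,0]}]'
python3 -c "
from station import *
s=get_state();print(s['q'],s['eef_pos'],s['ee_rot'])"
```

```text
t: 21.0
eef_pos: [0.4863, -0.0177, 0.0312]
ee_rot: [3.139, -0.006, 2.926]
force: [-0.4, 0.4, 0.3]
width: 0.0875
gripper_force: 0.0
t: 21.8
eef_pos: [0.4864, -0.0177, 0.031]
ee_rot: [3.139, -0.006, 2.926]
force: [0.8, -0.1, 0.1]
width: 0.0294
gripper_force: 29.2
t: 22.5
eef_pos: [0.4873, -0.0175, 0.1905]
ee_rot: [3.137, -0.003, 2.926]
force: [0.4, 0.1, -1.3]
width: 0.0291
gripper_force: 30.0
[ 0.36423787  0.09559833 -0.46668017 -0.00605551 -1.00846824 -2.14693368] [ 0.48726136 -0.01752625  0.19048191] [ 3.13727394e+00 -2.75641173e-03  2.92647070e+00]
```

```bash
python3 -m handwheel '[{"delta_pos":[0.19,0.86,0],"dr":[0,0,0.85]},{"delta_pos":[0.19,0.86,0],"dr":[0,0,0.85]},{"delta_pos":[0.19,0.86,0],"dr":[0,0,0.85]},{"delta_pos":[0.19,0.86,0],"dr":[0,0,0.85]},{"delta_pos":[0.19,0.86,0],"dr":[0,0,0.85]},{"delta_pos":[0.19,0.86,0],"dr":[0,0,0.85]},{"delta_pos":[0.19,0.86,0],"dr":[0,0,0.85]},{"delta_pos":[0.19,0.86,0],"dr":[0,0,0.85]},{"delta_pos":[0.19,0.86,0],"dr":[0,0,0.85]},{"delta_pos":[0.19,0.86,0],"dr":[0,0,0.85]}]' && python3 -m handwheel '[{"delta_pos":[0.19,0.86,0],"dr":[0,0,0]},{"delta_pos":[0.19,0.86,0],"dr":[0,0,0]},{"delta_pos":[0,0,0],"dr":[0,0,0]},{"delta_pos":[0,0,0],"dr":[0,0,0]},{"delta_pos":[0,0,0],"dr":[0,0,0]}]'
python3 - <<'E'
from h import *
np.set_printoptions(precision=4,suppress=True)
im=grab_frame("wrist");cv2.imwrite("pics/w7.png",cv2.cvtColor(im,4));s=get_state();print(s['q'],s['eef_pos'],s['ee_rot'])
for n in("mixer_bed","mixer"):
    for r in mark_of("wrist",n)[:1]:print(n,r,at("wrist",r["location"],.081 if 'b' in n else 0))
E
```

```text
t: 23.5
eef_pos: [0.5433, 0.2413, 0.1877]
ee_rot: [3.139, -0.006, 3.075]
force: [0.1, 1.7, -0.7]
width: 0.0288
gripper_force: 30.0
t: 24.0
eef_pos: [0.5545, 0.2912, 0.1872]
ee_rot: [3.139, -0.007, 3.074]
force: [-0.7, -0.3, -1.6]
width: 0.0293
gripper_force: 30.0
[ 0.7907  0.3236 -0.1747 -0.0074 -1.0749 -2.4255] [0.5545 0.2911 0.1873] [ 3.1392 -0.0065  3.074 ]
```

View pics/w7.png

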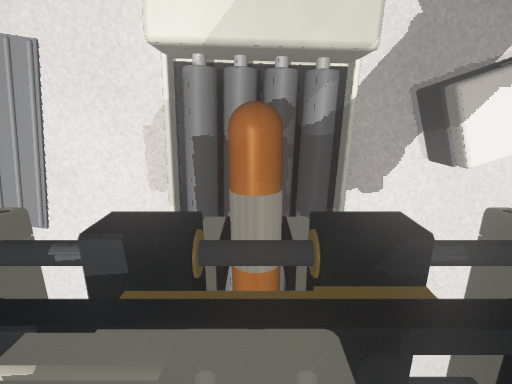

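Rollers show at row 60 at columns 199, 240, 282, 323; the tube axis is at column 256 and the valley is about 3–5 px to its right (+y). I compute the valley line.

Run:
```python
from h import *
np.set_printoptions(precision=4,suppress=True)
g=cv2.imread("pics/w7.png",0)
for r in (85,95,200):print(r,g[r,170:352:2])
for a,b in(((199,60),(323,63)),):
    P=[at("wrist",p,.066) for p in (a,b)];print(P,np.mean(P,0),np.linalg.norm(P[0]-P[1]))
for l,rr,row in((186,337,85),):
    pass
# roller outer edges, row 85 / 205
for row,l,r in((85,184,337),(205,189,329)):
    P=[at("wrist",(c,row),.066) for c in(l,r)];print(row,P,np.mean(P,0),np.linalg.norm(P[0]-P[1]))
s=get_state();R=Ro.from_euler('xyz',s['ee_rot']);print(s['eef_pos'],R.as_matrix()[:,0])
```

```text
85 [114 117 101  81  83  84  87 113 117  93 127 132 136 142 138 129 124 118
 112 107 102  95  84  70  56  55  56  92 106 111 115 123 131 136 142 141
 134 125 115 110 104  99  92  72  54  52  64  79  96 108 111 115 120 127
 133 142 145 135 128 118 112 106 101  88  56  62  64  74  93  99 108 114
 117 121 125 130 134 157 146 145 138 130 123 113  81  69  70  70 120 123
 125]
95 [118 116 104  69  81  82  80 111 115 122 125 133 139 143 136 130 123 118
 112 107 101  93  84  70  51  52  51  89 106 110 116 124 129 135 144 138
 129 121 116 109 105  98  86  64  53  61  65  84  97 108 110 116 121 128
 136 141 140 132 125 114 110 103  97  80  61  63  63  82  93 104 109 112
 118 135 142 148 152 156 148 140 129 125 117 103  66  67  66  88 123 113
 126]
200 [212 209 134 109 107  66  68  69  65 110 116  94 127  90  79  79  80  78
  76  77  75  73  71  70  49  44  44  66  74  75 114 122 130 128 125 129
 134 129 129 132 134 132 129 133 135 138 137 134 133 131 132 129 126 124
 123 119  87  76  72  72  59  43  43  56  68  72  72  73  73  75  79  79
  79  79  77  76  74  75  72  50  51  47  98 103 102 123 156 145 221 227
 230]
[array([0.4365, 0.2495, 0.066 ]), array([0.4463, 0.3575, 0.066 ])] [0.4414 0.3035 0.066 ] 0.10840527772695793
85 [array([0.4561, 0.2337, 0.066 ]), array([0.4653, 0.3699, 0.066 ])] [0.4607 0.3018 0.066 ] 0.13646745350666148
205 [array([0.5682, 0.2235, 0.066 ]), array([0.5778, 0.3628, 0.066 ])] [0.573  0.2932 0.066 ] 0.13956645972703266
[0.5547 0.2912 0.1875] [-0.9977  0.0677  0.0062]
```

```bash
python3 -m handwheel '[{"delta_pos":[0.15,0.115,-0.3],"dr":[0,0,-0.4]},{"delta_pos":[0,0,-0.6],"dr":[0,0,0]},{"delta_pos":[0,0,-0.6],"dr":[0,0,0]},{"delta_pos":[0,0,-0.6],"dr":[0,0,0]},{"delta_pos":[0,0,-0.4],"dr":[0,0,0]},{"delta_pos":[0,0,-0.1],"dr":[0,0,0]},{"delta_pos":[0,0,0],"dr":[0,0,0]},{"delta_pos":[0,0,0],"dr":[0,0,0]}]' && python3 -m handwheel '[{"delta_pos":[0,0,-0.07],"dr":[0,0,0]},{"delta_pos":[0,0,-0.05],"dr":[0,0,0]},{"delta_pos":[0,0,0],"dr":[0,0,0]},{"delta_pos":[0,0,0],"dr":[0,0,0]}]'
```

```text
t: 24.95
eef_pos: [0.5598, 0.2957, 0.1098]
ee_rot: [3.138, -0.005, 3.068]
force: [1.0, -0.7, -1.0]
width: 0.0289
gripper_force: 30.0
t: 25.35
eef_pos: [0.5595, 0.2955, 0.1058]
ee_rot: [3.139, -0.006, 3.068]
force: [0.2, 0.9, 0.1]
width: 0.0292
gripper_force: 30.0
```

```bash
python3 -m handwheel '[{"delta_pos":[0,0,-0.06],"dr":[0,0,0]},{"delta_pos":[0,0,0],"dr":[0,0,0]},{"delta_pos":[0,0,0],"dr":[0,0,0]}]'; python3 -m handwheel '[{"delta_pos":[0,0,-0.03],"dr":[0,0,0]},{"delta_pos":[0,0,0],"dr":[0,0,0]},{"delta_pos":[0,0,0],"dr":[0,0,0]}]'
```

```text
t: 25.65
eef_pos: [0.5595, 0.2955, 0.1049]
ee_rot: [3.139, -0.005, 3.068]
force: [-3.4, -0.6, 8.1]
width: 0.029
gripper_force: 30.0
t: 25.95
eef_pos: [0.5595, 0.2955, 0.1048]
ee_rot: [3.138, -0.005, 3.068]
force: [-6.8, -1.4, 14.0]
width: 0.0293
gripper_force: 30.0
```

```bash
python3 -m handwheel '[{"delta_pos":[0,0,0.02],"dr":[0,0,0]},{"delta_pos":[0,0,0],"dr":[0,0,0]}]' 1 4 && python3 -m handwheel '[{"delta_pos":[0,0,0],"dr":[0,0,0]},{"delta_pos":[0,0,0],"dr":[0,0,0]},{"delta_pos":[0,0,0],"dr":[0,0,0]},{"delta_pos":[0,0,0],"dr":[0,0,0]},{"delta_pos":[0,0,0],"dr":[0,0,0]},{"delta_pos":[0,0,0],"dr":[0,0,0]},{"delta_pos":[0,0,0],"dr":[0,0,0]},{"delta_pos":[0,0,0],"dr":[0,0,0]}]' -1 && python3 -m handwheel '[{"delta_pos":[0,0,0.4],"dr":[0,0,0]},{"delta_pos":[0,0,0.6],"dr":[0,0,0]},{"delta_pos":[0,0,0.8],"dr":[0,0,0]},{"delta_pos":[0,0,0.8],"dr":[0,0,0]},{"delta_pos":[0,0,0.8],"dr":[0,0,0]},{"delta_pos":[0,0,0.8],"dr":[0,0,0]},{"delta_pos":[0,0,0.3],"dr":[0,0,0]},{"delta_pos":[0,0,0],"dr":[0,0,0]},{"delta_pos":[0,0,0],"dr":[0,0,0]},{"delta_pos":[0,0,0],"dr":[0,0,0]}]'
python3 - <<'E'
from h import *
im=grab_frame("wrist");cv2.imwrite("pics/w8.png",cv2.cvtColor(im,4))
for n in("long_tube","long_tube_mid"):
    for r in mark_of("wrist",n)[:1]:print(n,r,at("wrist",r["location"],.09))
E
```

```text
t: 26.15
eef_pos: [0.5596, 0.2952, 0.1042]
ee_rot: [3.139, -0.006, 3.068]
force: [-0.6, -2.7, 3.9]
width: 0.0296
gripper_force: 4.0
t: 26.95
eef_pos: [0.5593, 0.2954, 0.1034]
ee_rot: [3.139, -0.006, 3.068]
force: [0.1, -0.2, 0.5]
width: 0.0858
gripper_force: 0.0
t: 27.95
eef_pos: [0.5588, 0.295, 0.237]
ee_rot: [3.14, -0.008, 3.067]
force: [0.4, 0.1, -0.3]
width: 0.0877
gripper_force: 0.0
long_tube {'location': [258.5, 110.5], 'conf': 0.96} [0.48610377 0.30308029 0.09      ]
long_tube_mid {'location': [255.3, 179.4], 'conf': 0.71} [0.55672519 0.29467382 0.09      ]
```

View pics/w8.png

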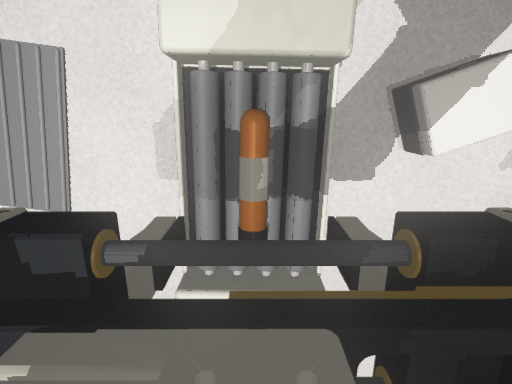

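The tube lies in the middle valley, parallel to the rollers (mid at (255,179)) and clear of both end walls. Handing in.

```bash
python3 -c "
from station import *
print(job_done())"
```

```text
the job is handed in; nothing more can be done
None
```

The long tube now rests in the middle valley of the roller mixer, after being laid in the centre groove of the mat for the change of hold; I handed the job in, but no verdict came back.

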